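# Sort two kiln props by length into their rows

### The job

Two sand-coloured square kiln props are lying out on the table: put each one away in the row of the wooden rack that already holds a prop of the same length, lying flat on the row's floor, in line with the row, in the free half nearer the robot. Do not drop them, and leave the three props already in the rack and the jars and block on the table where they are.

Things in the scene. Friction and masses are not known exactly. Their poses are not given: they have to be found in the camera images.
- rack: low dark wooden rack fixed to the table, 374x214 mm; origin: centre of its underside, at table height; +x away from the robot within 0.25 rad. Three rows along x, 50 mm wide, 350 mm long inside, centrelines y = -70, 0, +70 mm, floors 8 mm above the table, between pale battens 20 mm wide (12 at sides and ends) with tops 16 mm above the table. The near half of each row (middle x = -85 mm) is free
- row_short: square kiln prop of sand-coloured fired clay, 34x34 mm in section and 80 mm long, 0.185 kg, with a dark 17 mm hole mark in each end; origin at its middle (17 mm above what it lies on), x along its length; lies loose in the far half (rack x = +85 mm) of one of the rack's three rows, any of them, and marks it as the row for 80 mm (short) props (none to add today)
- row_mid: square kiln prop of sand-coloured fired clay, 34x34 mm in section and 120 mm long, 0.277 kg, with a dark 17 mm hole mark in each end; origin at its middle (17 mm above what it lies on), x along its length; lies loose in the far half (rack x = +85 mm) of one of the rack's three rows, any of them, and marks it as the row for 120 mm (middle) props
- row_long: square kiln prop of sand-coloured fired clay, 34x34 mm in section and 160 mm long, 0.37 kg, with a dark 17 mm hole mark in each end; origin at its middle (17 mm above what it lies on), x along its length; lies loose in the far half (rack x = +85 mm) of one of the rack's three rows, any of them, and marks it as the row for 160 mm (long) props
- prop_mid: square kiln prop of sand-coloured fired clay, 34x34 mm in section and 120 mm long, about 0.2 to 0.38 kg, with a dark 17 mm hole mark in each end; origin at its middle (17 mm above what it lies on), x along its length; it lies loose on the table at any yaw within 0.8 rad of x, on the robot's right of the rack; it is one of the two to be sorted
- prop_long: square kiln prop of sand-coloured fired clay, 34x34 mm in section and 160 mm long, about 0.26 to 0.5 kg, with a dark 17 mm hole mark in each end; origin at its middle (17 mm above what it lies on), x along its length; it lies loose on the table at any yaw within 0.8 rad of x, on the robot's right of the rack; it is one of the two to be sorted
- jar_white: loose bystander, to be left alone; origin at the centre of its underside; white jar with a blue lid, 56 mm across, 70 mm tall, beyond the loose props
- jar_brown: loose bystander, to be left alone; origin at the centre of its underside; brown jar with a black lid, 48 mm across, 60 mm tall, beyond the loose props
- printing_block: loose bystander, to be left alone; origin at the centre of its underside; dark wooden printing block 64x115x52 mm, beyond the loose props

How it is judged:
At the end, for the whole second after the job is handed in: Each of the two props lies at rest in the row of its own length: within 25 mm sideways of the sample prop's line, at the sample's height within 4 mm (on the row floor, not on a batten), under 270 mm from the sample, within 0.3 rad of the row's direction (y of prop_mid in the frame of row_mid between -0.025 and 0.025 m and z of prop_mid in the frame of row_mid between -0.004 and 0.004 m and distance between prop_mid and row_mid below 0.27 m and angle between the x axis of each of prop_mid, prop_long and the x axis of rack, either way round below 0.3 rad and linear speed of each of prop_mid, prop_long below 0.02 m/s and angular speed of each of prop_mid, prop_long below 0.1 rad/s and y of prop_long in the frame of row_long between -0.025 and 0.025 m and z of prop_long in the frame of row_long between -0.004 and 0.004 m and distance between prop_long and row_long below 0.27 m); the robot touches nothing.
It fails at once if a prop that was already in the rack is moved more than 3 cm (distance of any of row_short, row_mid, row_long from where it was at the start of the episode above 0.03 m).
It fails at once if a jar or the printing block is moved more than 4 cm (distance of any of jar_white, jar_brown, printing_block from where it was at the start of the episode above 0.04 m).
It fails at once if a prop is dropped from more than about 4 cm (moves faster than 0.9 m/s out of the fingers) ((linear speed of prop_mid above 0.9 m/s and contact force between prop_mid and the fingers below 0.05 N) or (linear speed of prop_long above 0.9 m/s and contact force between prop_long and the fingers below 0.05 N)).
It also fails if it takes over 51 s, if anything falls off the work surface, if the arm or the gripper's body presses on something with over 40 N, if the wrist force passes 120 N, or if a joint passes its speed limit or range.

### The arm

A 6-joint arm with a two-finger parallel gripper is mounted at the origin on a cart in front of the work surface, level with it; the furniture and walls round the work are solid. World frame = base frame: x ahead of the robot, y to its left, z up, the work surface at z = 0. Lengths are in m, angles in rad, forces in N, time in s.
With the tool pointing down it reaches from about 0.225 to 0.725 m from the base axis. Payload 3.1 kg.
Tool frame: the origin (TCP) lies midway between the tips of the shut fingers; the grasp point (between the pads) lies 19 mm behind it; z points along the fingers, y is the line along which they close (so a half turn about z gives the same grasp; the last joint's range is limited). The gripper opens to 85 mm and grips with 20 to 120 N. Pads are 22 mm wide; open, the fingers measure 114 mm over their backs; the gripper's body (76 mm by 85 mm) begins 54 mm behind the grasp point. The pads swing forward as they close: fully open they stand 13 mm farther back than shut.
Start: joints at [-1.287, 0.048, 0.099, 1.622, 0, 1.443], TCP at [0.21, -0.481, 0.231] pointing down, gripper open.
Joint ranges: [-2.91, 2.91], [-0.99, 1.94], [-1.21, 1.42], [-2.12, 2.29], [-1.49, 1.47], [-3.14, 3.14]. Speed limits (rad/s): [2.79, 2.79, 3.14, 3.14, 3.14, 3.14].

### API

Orientations are given as [roll, pitch, yaw] about the fixed x, y, z axes, in that order (R = Rz(yaw) Ry(pitch) Rx(roll)).
In Python, from station import manip, optics, job_done gives the robot as it stands (manip), with the cameras (optics) and the job as plain functions.
- The arm moves only by the shell command python3 drive.py 'ROWS' [FORCE]. ROWS is a JSON list of rows, 1 to 10 of them, each of 7 numbers: a rotation vector rx, ry, rz in rad, then dx, dy, dz in m, then the finger opening in m; each row is the pose to reach, as a shift and turn from the pose commanded when the command began, along the tool's axes at that moment; what a row does not reach only later rows make up. A row lasts 1/12 s, in which the tool goes at most 0.0417 m and 0.125 rad, less where a joint would pass 70% of its speed; a pose out of reach is approached as far as the arm can. The fingers move at their own pace and stop on an object; FORCE is the grip in N (left out, the last holds). Time passes only in rows, so rows that do not move let the fingers close. It prints the time, the measured TCP pose, the force, the opening and the grip force at its end.
- manip.read_state(): the state, without advancing time (a new reading comes with each control period).
- optics.get_image(name): name is "scene" or "top" or "wrist"; returns a dict with "color" (420x560x3 uint8, red, green, blue), "range_z" (420x560 float32, m along the optical axis (not along the pixel's ray), 0 where there is no reading), "vfov" (degrees; the focal length in pixels is half the picture's height over the tangent of half this angle, whatever the lens; pixels are square), "cx", "cy" (the principal point, pixels), "k1" (the pictures are not rectified: a ray, as slopes to the right and down, at radius r is drawn at 1 + k1 r^2 times it, then the intrinsics apply), "rvec" (rotation vector, rad) and "tvec" (3), from world to camera coordinates, as OpenCV has them. Camera axes: x right, y down, z forward; pixel columns grow to the right and rows downward; lengths in m; the calibration is good to about 2 mm. A picture is of the moment at which its call begins.
- job_done(): hands the job in; it is judged then, once.
The state is a dict: "t": time; "q": joint angles; "dq": joint speeds; "tau": joint torques, N m; "ee_pos": TCP position; "tcp_rot": TCP orientation; "force": force on the tool from outside, world axes, zero at the start; "torque": the same for the moment, N m; "finger_gap": finger opening in m; "gripper_force": force on a finger pad.
Only numpy, scipy, OpenCV 4.12 (cv2) and the standard library are available. Lean on these libraries where they do the work, as an engineer would, in place of code of your own. Each camera call takes 0.05 s, during which the arm holds its last target. There are 200 camera calls.

## Working session

There is one attempt and no reset: what is moved stays moved. The work goes in short steps, Python scripts to look and compute and a shell command to move; the robot and the scene stay as the last step left them, time stands still between calls to the robot, and variables do not carry over. Pictures are saved under pics/ and viewed, at most 10 in all, crops included, and the job is handed in when it is done.

```bash
ls; mkdir -p pics; cat > h.py <<'E'
import numpy as np, cv2
from station import manip, optics, job_done
def shot(name):
    im=optics.get_image(name); return im
def cam(im):
    h,w=im["color"].shape[:2]; f=h/2/np.tan(np.radians(im["vfov"])/2)
    R=cv2.Rodrigues(np.array(im["rvec"],float))[0]; t=np.array(im["tvec"],float).ravel()
    K=np.array([[f,0,im["cx"]],[0,f,im["cy"]],[0,0,1.]]); return K,np.array([im["k1"],0,0,0.]),R,t
def rays(im,px):
    K,d,R,t=cam(im)
    u=cv2.undistortPointsIter(np.array(px,float).reshape(-1,1,2),K,d,None,None,(3,50,1e-10)).reshape(-1,2)
    return np.c_[u,np.ones(len(u))]
def onplane(im,px,z):
    K,d,R,t=cam(im); D=rays(im,px)@R; C=-R.T@t
    return C+D*((z-C[2])/D[:,2])[:,None]
def cloud(im):
    h,w=im["color"].shape[:2]; K,d,R,t=cam(im)
    v,u=np.mgrid[:h,:w]; r=rays(im,np.c_[u.ravel(),v.ravel()])*im["range_z"].reshape(-1,1)
    return ((r-t)@R).reshape(h,w,3)
def save(im,n): cv2.imwrite("pics/"+n,im["color"][:,:,::-1])
E
python3 - <<'E'
from h import *
for n in("top","scene"):
    im=shot(n); save(im,n+"0.png"); np.save(n+"0.npy",im,allow_pickle=True)
    print(n,im["vfov"],im["k1"],im["cx"],im["cy"],-cam(im)[2].T@cam(im)[3])
s=manip.read_state(); print(s)
E
```

```text
drive.py
pics
station.py
top 45.71779417038575 -0.03816414137344538 286.139499717732 212.83848396023066 [ 0.46076726 -0.04451013  1.20832688]
scene 42.495646260402296 0.04631106378634079 290.710220402146 209.40208985039726 [0.06239276 0.90878634 1.14087566]
{'t': 0.1, 'q': array([-1.28678036e+00,  4.87021388e-02,  9.77151345e-02,  1.62201095e+00,
       -3.70636220e-05,  1.44301686e+00]), 'dq': array([-0.00089331, -0.000783  ,  0.00422097, -0.00041911, -0.00047129,
       -0.00194353]), 'tau': array([ 2.47703443e-03, -3.39851582e+01,  3.20935857e+01,  1.58321456e-02,
       -1.16395140e-04,  2.03565847e-06]), 'ee_pos': array([ 0.2099601 , -0.48056425,  0.23020125]), 'tcp_rot': array([-3.13940425e+00, -2.43796063e-04,  4.11795204e-01]), 'force': array([ 0.20582901, -0.01545107, -0.35328474]), 'torque': array([-0.01350664,  0.00864336, -0.02170842]), 'gripper_force': 0.0, 'finger_gap': 0.08544616657433364}
```

View pics/top0.png

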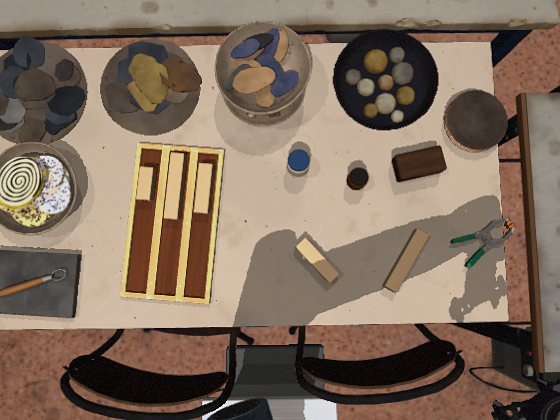

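View pics/scene0.png

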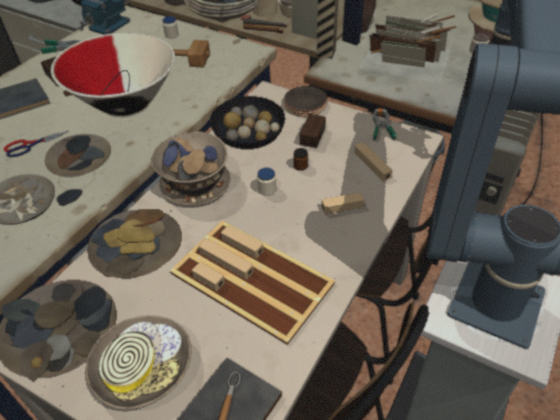

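The top view has +x up and +y left. The rack is at about (175,222), with sample props at (145,182), (173,185) and (203,188), in the left, middle and right rows. The loose props are at about (318,258) and (406,260). The jars and block are farther out, at (298,160), (357,177) and (418,163).

```bash
cat > meas.py <<'E'
from h import *
def tops(im,zlo,zhi,box,amin=60,skip=0):
    P=cloud(im); x0,x1,y0,y1=box
    m=((P[...,2]>zlo)&(P[...,2]<zhi)&(P[...,0]>x0)&(P[...,0]<x1)&(P[...,1]>y0)&(P[...,1]<y1)&(im["range_z"]>0)).astype(np.uint8)
    n,l,st,c=cv2.connectedComponentsWithStats(m,connectivity=4)
    for i in range(1,n):
        if st[i,4]<amin: continue
        z=np.median(P[l==i][:,2]); v,u=np.where(l==i)
        X=onplane(im,np.c_[u,v],z)[:,:2]
        (cx,cy),(w,h),a=cv2.minAreaRect((X*1000).astype(np.float32))
        if w<h: w,h=h,w; a+=90
        a=(a+90)%180-90
        print("px",c[i].round(),"n",st[i,4],"z %.3f"%z,"ctr %.4f %.4f"%(cx/1e3,cy/1e3),"size %.0f %.0f"%(w,h),"yaw %.3f"%np.radians(a))
E
python3 - <<'E'
from meas import *
im=np.load("top0.npy",allow_pickle=True).item()
print("table z",np.median(cloud(im)[290:315,380:480,2]))
box=(.1,.75,-.65,.42)
print("loose/props"); tops(im,.026,.10,box)
print("rack"); tops(im,.012,.026,box,300)
E
```

```text
table z -1.5112191379903111e-05
loose/props
px [535. 256.] n 2771 z 0.039 ctr 0.4779 -0.6363 size 546 34 yaw -0.000
px [478. 146.] n 168 z 0.030 ctr 0.7409 -0.5203 size 91 17 yaw 1.559
px [419. 163.] n 1310 z 0.051 ctr 0.6986 -0.3661 size 122 64 yaw -1.391
px [298. 162.] n 490 z 0.069 ctr 0.7022 -0.0801 size 59 54 yaw -0.017
px [174. 185.] n 1037 z 0.042 ctr 0.6559 0.2147 size 161 38 yaw -0.097
px [203. 188.] n 767 z 0.042 ctr 0.6487 0.1454 size 122 37 yaw -0.099
px [145. 183.] n 530 z 0.042 ctr 0.6628 0.2843 size 82 39 yaw -0.101
px [358. 177.] n 351 z 0.059 ctr 0.6645 -0.2195 size 51 45 yaw -0.806
px [406. 260.] n 1008 z 0.034 ctr 0.4707 -0.3300 size 160 35 yaw -0.556
px [318. 260.] n 744 z 0.034 ctr 0.4747 -0.1209 size 120 34 yaw 0.735
px [388. 377.] n 1262 z 0.055 ctr 0.2112 -0.2642 size 336 56 yaw -1.465
px [387. 391.] n 1563 z 0.090 ctr 0.1917 -0.2605 size 358 65 yaw -1.460
px [143. 397.] n 1211 z 0.056 ctr 0.1756 0.2700 size 307 50 yaw 1.500
px [149. 410.] n 1175 z 0.092 ctr 0.1568 0.2596 size 319 47 yaw 1.533
rack
px [173. 228.] n 4479 z 0.016 ctr 0.5718 0.2251 size 374 216 yaw -0.100
px [529. 279.] n 489 z 0.020 ctr 0.4408 -0.6286 size 470 10 yaw -0.000
px [486. 238.] n 706 z 0.019 ctr 0.5212 -0.5291 size 155 77 yaw -1.038
```

Everything matches the given sizes. The long sample is in the middle row, and the mid sample is in the row at y = -70. The loose 160 mm prop is at (0.471,-0.330) with yaw -0.556, and the 120 mm prop is at (0.475,-0.121) with yaw 0.735. I'll do the long one first.

```bash
cat > go.py <<'E'
import sys; from h import *
from scipy.spatial.transform import Rotation as Ro
def go(x,y,z,yaw):
    s=manip.read_state(); p=s["ee_pos"]; R=Ro.from_euler("xyz",s["tcp_rot"])
    d=R.inv().apply(np.array([x,y,z])-p); c=s["tcp_rot"][2]
    dy=(yaw-c+np.pi)%(2*np.pi)-np.pi
    print("t %.2f q6 %.2f rz %.3f d %s rows %.1f"%(s["t"],s["q"][5],-dy,d.round(4),max(abs(dy)/.125,np.linalg.norm(d)/.0417)))
if __name__=="__main__": go(*map(float,sys.argv[1:]))
E
python3 - <<'E'
import numpy as np
R=np.array([.5718,.2251]);c,s=np.cos(-.1),np.sin(-.1);M=np.array([[c,-s],[s,c]])
print("long",R+M@[-.089,0],"mid",R+M@[-.092,-.07])
# sample lines in rack frame
for n,p in(("long",(.6559,.2147)),("mid",(.6487,.1454)),("short",(.6628,.2843))): print(n,M.T@(np.array(p)-R))
E
python3 go.py .4707 -.33 .11 2.586
```

```text
long [0.48324463 0.23398517] mid [0.47327128 0.16463438]
long [ 0.08471812 -0.00195205]
mid [ 0.08447254 -0.07162464]
short [0.08463524 0.06798909]
t 0.10 q6 1.44 rz -2.174 d [ 0.2992 -0.0334  0.1203] rows 17.4
```

```bash
python3 drive.py '[[0,0,-2.174,0.299,-0.033,0.12,0.07],[0,0,-2.174,0.299,-0.033,0.12,0.07],[0,0,-2.174,0.299,-0.033,0.12,0.07],[0,0,-2.174,0.299,-0.033,0.12,0.07],[0,0,-2.174,0.299,-0.033,0.12,0.07],[0,0,-2.174,0.299,-0.033,0.12,0.07],[0,0,-2.174,0.299,-0.033,0.12,0.07],[0,0,-2.174,0.299,-0.033,0.12,0.07],[0,0,-2.174,0.299,-0.033,0.12,0.07],[0,0,-2.174,0.299,-0.033,0.12,0.07]]'; python3 go.py .4707 -.33 .11 2.586
```

```text
t: 0.93
ee_pos: [0.4714, -0.3285, 0.1087]
tcp_rot: [-3.139, -0.003, 1.672]
force: [-1.0, 0.1, -0.2]
finger_gap: 0.0697
gripper_force: 0.0
t 0.93 q6 0.74 rz -0.914 d [-0.0014 -0.0009 -0.0013] rows 7.3
```

```bash
python3 drive.py '[[0,0,-0.9,0,0,0,0.07],[0,0,-0.9,0,0,0,0.07],[0,0,-0.9,0,0,0,0.07],[0,0,-0.9,0,0,0,0.07],[0,0,-0.9,0,0,0,0.07],[0,0,-0.9,0,0,0,0.07],[0,0,-0.9,0,0,0,0.07],[0,0,-0.9,0,0,0,0.07],[0,0,-0.9,0,0,0,0.07]]'; python3 - <<'E'
from meas import *
from go import go
im=shot("wrist"); save(im,"w1.png"); tops(im,.026,.045,(.3,.65,-.5,-.05),300)
go(.4707,-.33,.010,2.586); print(manip.read_state()["ee_pos"],manip.read_state()["tcp_rot"])
E
```

```text
t: 1.68
ee_pos: [0.4705, -0.3308, 0.1105]
tcp_rot: [3.141, -0.001, 2.562]
force: [0.3, -0.1, 0.4]
finger_gap: 0.0698
gripper_force: 0.0
px [510.  58.] n 6001 z 0.034 ctr 0.4604 -0.1347 size 86 35 yaw 0.737
px [279. 210.] n 8916 z 0.034 ctr 0.4705 -0.3303 size 158 33 yaw -0.557
px [497. 320.] n 662 z 0.036 ctr 0.6466 -0.2191 size 36 26 yaw 1.556
t 1.73 q6 -0.15 rz -0.025 d [0.0002 0.0008 0.1006] rows 2.4
[ 0.47057469 -0.33088226  0.11064263] [ 3.14141604e+00 -1.29399851e-03  2.56096870e+00]
```

View pics/w1.png

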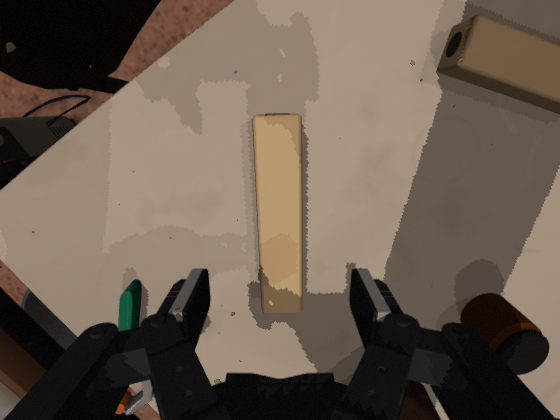

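The wrist view shows the long prop at pixel (279,210), between and ahead of the fingers. Its measured position agrees with the top view to within 1 mm. I'll descend, then close.

```bash
python3 drive.py '[[0,0,-0.025,0,0.0005,0.035,0.07],[0,0,-0.025,0,0.0005,0.065,0.07],[0,0,-0.025,0,0.0005,0.085,0.07],[0,0,-0.025,0,0.0005,0.095,0.07],[0,0,-0.025,0,0.0005,0.1,0.07],[0,0,-0.025,0,0.0005,0.1,0.07]]'; python3 drive.py '[[0,0,0,0,0,0,0.02],[0,0,0,0,0,0,0.02],[0,0,0,0,0,0,0.02],[0,0,0,0,0,0,0.02],[0,0,0,0,0,0,0.02],[0,0,0,0,0,0,0.02]]' 70
```

```text
t: 2.23
ee_pos: [0.4705, -0.3302, 0.0102]
tcp_rot: [3.141, -0.002, 2.586]
force: [-0.5, -1.1, 0.0]
finger_gap: 0.0703
gripper_force: 0.0
t: 2.73
ee_pos: [0.4726, -0.3322, 0.0137]
tcp_rot: [-3.141, 0.004, 2.587]
force: [-1.5, -1.2, 5.7]
finger_gap: 0.0326
gripper_force: 73.3
```

```bash
python3 drive.py '[[0,0,0,0,0,-0.01,0.02],[0,0,0,0,0,-0.03,0.02],[0,0,0,0,0,-0.06,0.02],[0,0,0,0,0,-0.09,0.02],[0,0,0,0,0,-0.09,0.02]]'; python3 - <<'E'
from meas import *
from go import go
im=shot("wrist"); save(im,"w2.png"); tops(im,.09,.16,(.35,.65,-.5,-.15),300)
s=manip.read_state(); print(s["ee_pos"],s["force"],s["torque"],s["finger_gap"])
go(.483,.233,.10,3.0416)
E
```

```text
t: 3.15
ee_pos: [0.4741, -0.3332, 0.1084]
tcp_rot: [-3.14, 0.011, 2.587]
force: [1.0, -0.8, -0.0]
finger_gap: 0.0327
gripper_force: 72.5
px [281. 250.] n 25396 z 0.128 ctr 0.4586 -0.3317 size 125 104 yaw -0.069
[ 0.4733749  -0.33260399  0.10565783] [ 0.09144917 -1.24744745 -2.47080639] [-0.01650205 -0.02124401 -0.01294955] 0.03242365124764151
t 3.20 q6 -0.17 rz -0.455 d [0.2898 0.4859 0.0028] rows 13.6
```

View pics/w2.png

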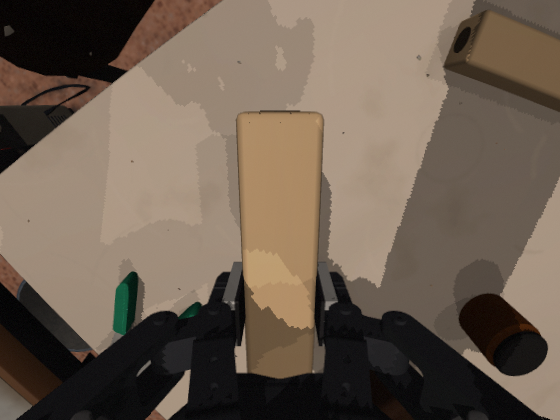

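The prop is held squarely in the fingers, seen from (280,115) at the far end to (281,375) at the near end. I'll carry it over the rack.

```bash
python3 drive.py '[[0,0,-0.03,0.02,0.034,0,0.02],[0,0,-0.08,0.04,0.067,0,0.02],[0,0,-0.455,0.29,0.486,0,0.02],[0,0,-0.455,0.29,0.486,0,0.02],[0,0,-0.455,0.29,0.486,0,0.02],[0,0,-0.455,0.29,0.486,0,0.02],[0,0,-0.455,0.29,0.486,0,0.02],[0,0,-0.455,0.29,0.486,0,0.02],[0,0,-0.455,0.29,0.486,0,0.02],[0,0,-0.455,0.29,0.486,0,0.02]]'; python3 go.py .483 .233 .10 3.0416
```

```text
t: 4.03
ee_pos: [0.4761, 0.0825, 0.0993]
tcp_rot: [-3.141, -0.003, 3.042]
force: [1.3, -0.6, -2.6]
finger_gap: 0.0325
gripper_force: 72.4
t 4.03 q6 0.13 rz 0.000 d [ 0.0081  0.1504 -0.0008] rows 3.6
```

```bash
python3 drive.py '[[0,0,0,0.004,0.04,0,0.02],[0,0,0,0.008,0.075,0,0.02],[0,0,0,0.008,0.1,0,0.02],[0,0,0,0.008,0.12,0,0.02],[0,0,0,0.008,0.12,0,0.02],[0,0,0,0.008,0.12,0,0.02],[0,0,0,0.008,0.12,0,0.02]]'; cat > held.py <<'E'
from meas import *
from go import go
def held():
    s=manip.read_state(); print("ee",s["ee_pos"],s["tcp_rot"],s["force"])
    for n in("wrist","top"):
        im=shot(n); save(im,n+"_%d.png"%(s["t"]*100)); P=cloud(im); c=im["color"].astype(int)
        sat=(c[...,0]-c[...,2]>25)&(c[...,0]>100)
        m=(sat&(P[...,2]>.07)&(P[...,2]<.145)&(np.linalg.norm(P[...,:2]-s["ee_pos"][:2],axis=2)<.11)).astype(np.uint8)
        m=cv2.morphologyEx(m,cv2.MORPH_OPEN,np.ones((3,3)))
        Q=P[m>0]; z0=np.percentile(Q[:,2],90); Q=Q[abs(Q[:,2]-z0)<.012]
        A=np.c_[Q[:,:2]-Q[:,:2].mean(0),np.ones(len(Q))]; k=np.linalg.lstsq(A,Q[:,2],rcond=None)[0]
        r=cv2.minAreaRect((Q[:,:2]*1000).astype(np.float32)); print(n,len(Q),"slopes",k.round(3),r)
E
python3 - <<'E'
from held import *
held(); go(.483,.233,.1,3.0416)
E
```

```text
t: 4.62
ee_pos: [0.4808, 0.2, 0.0997]
tcp_rot: [-3.14, -0.003, 3.042]
force: [-0.3, -0.1, -2.6]
finger_gap: 0.0324
gripper_force: 72.4
ee [0.4808111  0.20004044 0.09968142] [-3.13976709e+00 -3.03697933e-03  3.04190443e+00] [-0.26269445 -0.13536005 -2.63437308]
wrist 19981 slopes [-0.007 -0.002  0.12 ] ((464.77783203125, 202.46755981445312), (33.87594985961914, 129.65203857421875), 84.3536148071289)
top 698 slopes [-0.004  0.004  0.12 ] ((478.5428466796875, 199.13180541992188), (34.22320556640625, 159.4466552734375), 84.1635513305664)
t 4.72 q6 0.37 rz -0.001 d [0.0018 0.0334 0.0004] rows 0.8
```

The held prop is level, 13.7 mm below the TCP and about 2 mm off along x. On the row floor the TCP should read about 0.0217.

```bash
python3 drive.py '[[0,0,0,-0.003,0.034,0.0,0.02],[0,0,0,-0.0035,0.0343,0.0,0.02],[0,0,0,-0.0035,0.0343,0.0,0.02],[0,0,0,-0.0035,0.0343,0.03,0.02],[0,0,0,-0.0035,0.0343,0.05,0.02],[0,0,0,-0.0035,0.0343,0.06,0.02],[0,0,0,-0.0035,0.0343,0.06,0.02]]'; python3 go.py .488 .2337 .0225 3.0416
```

```text
t: 5.3
ee_pos: [0.4862, 0.2325, 0.0379]
tcp_rot: [-3.138, -0.006, 3.04]
force: [-0.7, 0.5, -2.9]
finger_gap: 0.0324
gripper_force: 72.3
t 5.30 q6 0.42 rz -0.001 d [-0.0018  0.0014  0.0154] rows 0.4
```

```bash
python3 drive.py '[[0,0,0,-0.0015,0.001,0.004,0.02],[0,0,0,-0.0015,0.001,0.008,0.02],[0,0,0,-0.0015,0.001,0.012,0.02],[0,0,0,-0.0015,0.001,0.0155,0.02],[0,0,0,-0.0015,0.001,0.0155,0.02],[0,0,0,-0.0015,0.001,0.0155,0.02]]'; python3 go.py .488 .2337 .022 3.0416
```

```text
t: 5.8
ee_pos: [0.4906, 0.2354, 0.0259]
tcp_rot: [3.142, 0.0, 3.042]
force: [-0.6, -1.0, -1.2]
finger_gap: 0.0325
gripper_force: 72.4
t 5.80 q6 0.42 rz 0.000 d [ 0.0024 -0.002   0.0039] rows 0.1
```

```bash
python3 drive.py '[[0,0,0,0,0,0,0.02],[0,0,0,0,0,0,0.02],[0,0,0,0,0,0,0.02]]'; python3 - <<'E'
from h import *
im=shot("top"); c=cv2.resize(im["color"][135:315,110:240,::-1],None,fx=3.2,fy=3.2,interpolation=cv2.INTER_CUBIC); cv2.imwrite("pics/t3.png",c)
P=cloud(im)
E
```

```text
t: 6.05
ee_pos: [0.4908, 0.2355, 0.0262]
tcp_rot: [3.141, 0.001, 3.042]
force: [-0.5, -0.3, -3.0]
finger_gap: 0.0327
gripper_force: 72.4
```

View pics/t3.png

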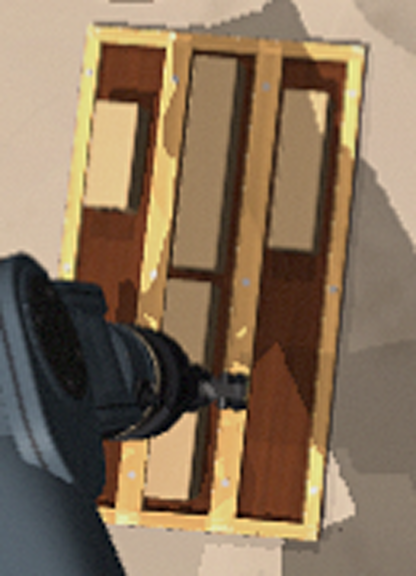

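The prop hangs over the middle row, clear of both ends, with its far end at crop (188,280) and near end at (168,498). The force still reads -3 N, so it isn't resting yet. I'll go lower in small steps.

```bash
python3 drive.py '[[0,0,0,0.003,-0.002,0.002,0.02],[0,0,0,0.003,-0.002,0.004,0.02],[0,0,0,0.003,-0.002,0.004,0.02],[0,0,0,0.003,-0.002,0.004,0.02]]'; python3 go.py .488 .2337 .022 3.0416
```

```text
t: 6.43
ee_pos: [0.4872, 0.2336, 0.0218]
tcp_rot: [-3.141, -0.0, 3.042]
force: [-0.6, 0.3, -1.0]
finger_gap: 0.0325
gripper_force: 72.5
t 6.43 q6 0.42 rz 0.000 d [-0.0008  0.0002 -0.0002] rows 0.0
```

```bash
python3 drive.py '[[0,0,0,0,0,0,0.055],[0,0,0,0,0,0,0.055],[0,0,0,0,0,0,0.055],[0,0,0,0,0,0,0.055]]'; python3 drive.py '[[0,0,0,0,0,-0.01,0.055],[0,0,0,0,0,-0.04,0.055],[0,0,0,0,0,-0.08,0.055],[0,0,0,0,0,-0.1,0.055],[0,0,0,0,0,-0.1,0.055]]';  python3 go.py .4747 -.1209 .11 3.877
```

```text
t: 6.77
ee_pos: [0.4878, 0.2338, 0.0222]
tcp_rot: [3.141, 0.001, 3.042]
force: [-0.1, -0.1, 0.5]
finger_gap: 0.0552
gripper_force: 0.0
t: 7.18
ee_pos: [0.4916, 0.2351, 0.1297]
tcp_rot: [3.136, 0.012, 3.042]
force: [0.7, 0.2, 0.6]
finger_gap: 0.055
gripper_force: 0.0
t 7.18 q6 0.42 rz -0.835 d [-0.0184 -0.356   0.018 ] rows 8.6
```

```bash
python3 drive.py '[[0,0,-0.835,-0.018,-0.356,0.012,0.07],[0,0,-0.835,-0.018,-0.356,0.012,0.07],[0,0,-0.835,-0.018,-0.356,0.012,0.07],[0,0,-0.835,-0.018,-0.356,0.012,0.07],[0,0,-0.835,-0.018,-0.356,0.012,0.07],[0,0,-0.835,-0.018,-0.356,0.012,0.07],[0,0,-0.835,-0.018,-0.356,0.012,0.07],[0,0,-0.835,-0.018,-0.356,0.012,0.07],[0,0,-0.835,-0.018,-0.356,0.012,0.07],[0,0,-0.835,-0.018,-0.356,0.012,0.07]]'; python3 - <<'E'
from meas import *
from go import go
im=shot("top"); tops(im,.026,.044,(.38,.75,-.45,.35),200)
im=shot("wrist"); print("wrist"); tops(im,.026,.045,(.3,.65,-.25,.02),300)
print(manip.read_state()["ee_pos"]); go(.4747,-.1209,.01,3.877)
E
```

```text
t: 8.02
ee_pos: [0.4692, -0.127, 0.1099]
tcp_rot: [-3.139, -0.002, -2.411]
force: [0.1, -1.2, -0.1]
finger_gap: 0.07
gripper_force: 0.0
px [174. 185.] n 857 z 0.041 ctr 0.6560 0.2147 size 161 38 yaw -0.100
px [203. 188.] n 634 z 0.041 ctr 0.6489 0.1456 size 122 37 yaw -0.096
px [145. 183.] n 441 z 0.041 ctr 0.6626 0.2848 size 82 38 yaw -0.101
px [167. 258.] n 879 z 0.041 ctr 0.4850 0.2306 size 160 37 yaw -0.104
px [305. 247.] n 234 z 0.034 ctr 0.5022 -0.0962 size 46 34 yaw 0.724
wrist
px [283. 228.] n 6466 z 0.034 ctr 0.4740 -0.1202 size 119 34 yaw 0.735
px [ 59. 304.] n 702 z 0.036 ctr 0.6482 -0.2198 size 32 28 yaw 1.447
[ 0.46942145 -0.1252818   0.10981948]
t 8.12 q6 -1.13 rz -0.006 d [-0.0069 -0.0002  0.0998] rows 2.4
```

The long prop lies flat in the middle row, at the same height as its sample and in line with it. The samples haven't moved. The mid prop is confirmed, so I'll grasp it.

```bash
python3 drive.py '[[0,0,-0.006,-0.007,0,0.035,0.07],[0,0,-0.006,-0.007,0,0.065,0.07],[0,0,-0.006,-0.007,0,0.085,0.07],[0,0,-0.006,-0.007,0,0.095,0.07],[0,0,-0.006,-0.007,0,0.1,0.07],[0,0,-0.006,-0.007,0,0.1,0.07]]'; python3 drive.py '[[0,0,0,0,0,0,0.02],[0,0,0,0,0,0,0.02],[0,0,0,0,0,0,0.02],[0,0,0,0,0,0,0.02],[0,0,0,0,0,0,0.02],[0,0,0,0,0,0,0.02]]' 70;  python3 drive.py '[[0,0,0,0,0,-0.01,0.02],[0,0,0,0,0,-0.03,0.02],[0,0,0,0,0,-0.06,0.02],[0,0,0,0,0,-0.09,0.02],[0,0,0,0,0,-0.09,0.02],[0,0,0,0,0,-0.09,0.02]]'; python3 go.py .475 .1640 .10 3.0416
```

```text
t: 8.62
ee_pos: [0.4744, -0.1167, 0.0091]
tcp_rot: [3.14, -0.001, -2.399]
force: [1.0, 0.6, -0.5]
finger_gap: 0.0697
gripper_force: 0.0
t: 9.12
ee_pos: [0.4768, -0.1182, 0.012]
tcp_rot: [-3.138, 0.002, -2.4]
force: [0.4, 0.3, 5.5]
finger_gap: 0.0328
gripper_force: 72.3
t: 9.62
ee_pos: [0.4765, -0.1183, 0.102]
tcp_rot: [-3.138, 0.002, -2.401]
force: [-0.5, 0.8, -3.7]
finger_gap: 0.0326
gripper_force: 71.5
t 9.62 q6 -1.12 rz 0.841 d [-0.1895  0.2093  0.0015] rows 6.8
```

```bash
python3 drive.py '[[0,0,0.05,-0.02,0.022,0,0.02],[0,0,0.15,-0.045,0.05,0,0.02],[0,0,0.841,-0.19,0.21,0,0.02],[0,0,0.841,-0.19,0.21,0,0.02],[0,0,0.841,-0.19,0.21,0,0.02],[0,0,0.841,-0.19,0.21,0,0.02],[0,0,0.841,-0.19,0.21,0,0.02],[0,0,0.841,-0.19,0.21,0,0.02],[0,0,0.841,-0.19,0.21,0,0.02],[0,0,0.841,-0.19,0.21,0,0.02]]'; python3 drive.py '[[0,0,0,0,0,0,0.02],[0,0,0,0,0,0,0.02],[0,0,0,0,0,0,0.02]]'; python3 - <<'E'
from held import *
held(); go(.475,.164,.04,3.0416)
E
```

```text
t: 10.45
ee_pos: [0.471, 0.1671, 0.0971]
tcp_rot: [-3.14, -0.005, 3.045]
force: [-0.2, -0.7, -2.9]
finger_gap: 0.0326
gripper_force: 71.5
t: 10.7
ee_pos: [0.4729, 0.1643, 0.0989]
tcp_rot: [-3.141, -0.002, 3.041]
force: [1.1, 0.2, -3.2]
finger_gap: 0.0328
gripper_force: 71.5
ee [0.47291178 0.1643198  0.09893609] [-3.14070064e+00 -1.62603118e-03  3.04065912e+00] [ 1.05041725  0.23574743 -3.22862721]
wrist 16034 slopes [ 0.002 -0.     0.121] ((465.7735900878906, 165.7074432373047), (34.355316162109375, 108.49822235107422), 83.8625717163086)
top 371 slopes [0.002 0.028 0.121] ((470.09814453125, 162.9594268798828), (32.58148956298828, 119.85974884033203), 83.9981918334961)
t 10.80 q6 0.30 rz -0.001 d [-0.0017 -0.0002  0.0595] rows 1.4
```

```bash
python3 drive.py '[[0,0,0,-0.005,0.0013,0.01,0.02],[0,0,0,-0.005,0.0013,0.03,0.02],[0,0,0,-0.005,0.0013,0.05,0.02],[0,0,0,-0.005,0.0013,0.06,0.02],[0,0,0,-0.005,0.0013,0.06,0.02],[0,0,0,-0.005,0.0013,0.06,0.02]]'; python3 go.py .478 .1653 .02 3.0416
```

```text
t: 11.3
ee_pos: [0.4778, 0.1659, 0.0389]
tcp_rot: [-3.141, -0.002, 3.041]
force: [0.4, -0.5, -2.4]
finger_gap: 0.0329
gripper_force: 71.4
t 11.30 q6 0.30 rz -0.000 d [-0.0003 -0.0006  0.0189] rows 0.5
```

```bash
python3 drive.py '[[0,0,0,0,0,0.005,0.02],[0,0,0,0,0,0.01,0.02],[0,0,0,0,0,0.014,0.02],[0,0,0,0,0,0.0175,0.02],[0,0,0,0,0,0.0175,0.02],[0,0,0,0,0,0.0175,0.02]]'; python3 go.py .478 .1653 .02 3.0416
```

```text
t: 11.8
ee_pos: [0.4783, 0.1663, 0.0221]
tcp_rot: [-3.141, -0.0, 3.042]
force: [0.6, 0.7, -3.3]
finger_gap: 0.0327
gripper_force: 71.5
t 11.80 q6 0.30 rz 0.000 d [ 0.0002 -0.001   0.0021] rows 0.1
```

```bash
python3 drive.py '[[0,0,0,0,-0.0005,0.0015,0.02],[0,0,0,0,-0.0005,0.0025,0.02],[0,0,0,0,-0.0005,0.0025,0.02]]'; python3 drive.py '[[0,0,0,0,0,0,0.055],[0,0,0,0,0,0,0.055],[0,0,0,0,0,0,0.055],[0,0,0,0,0,0,0.055]]'; python3 drive.py '[[0,0,0,0,0,-0.01,0.055],[0,0,0,0,0,-0.04,0.055],[0,0,0,0,0,-0.08,0.055],[0,0,0,0,-0.03,-0.12,0.055],[0,0,0,0,-0.07,-0.14,0.055],[0,0,0,0,-0.11,-0.16,0.055],[0,0,0,0,-0.15,-0.16,0.055],[0,0,0,0,-0.19,-0.16,0.055],[0,0,0,0,-0.23,-0.16,0.055],[0,0,0,0,-0.23,-0.16,0.055]]'; python3 - <<'E'
from meas import *
im=shot("top"); save(im,"end.png"); tops(im,.026,.10,(.38,.76,-.45,.35),200)
E
```

```text
t: 12.05
ee_pos: [0.4788, 0.1659, 0.02]
tcp_rot: [3.141, 0.001, 3.042]
force: [0.1, -0.6, -2.4]
finger_gap: 0.0325
gripper_force: 71.5
t: 12.38
ee_pos: [0.479, 0.166, 0.0204]
tcp_rot: [3.141, 0.001, 3.042]
force: [-0.8, -0.3, 0.5]
finger_gap: 0.0553
gripper_force: 0.0
t: 13.22
ee_pos: [0.4554, -0.0686, 0.1815]
tcp_rot: [-3.138, 0.003, 3.035]
force: [0.9, 0.4, 0.1]
finger_gap: 0.0551
gripper_force: 0.0
px [419. 163.] n 1304 z 0.051 ctr 0.6986 -0.3661 size 122 64 yaw -1.388
px [298. 162.] n 489 z 0.069 ctr 0.7022 -0.0801 size 59 54 yaw -0.017
px [174. 185.] n 1039 z 0.042 ctr 0.6560 0.2147 size 161 38 yaw -0.100
px [203. 188.] n 764 z 0.042 ctr 0.6488 0.1455 size 122 36 yaw -0.099
px [145. 183.] n 532 z 0.041 ctr 0.6626 0.2843 size 82 39 yaw -0.101
px [358. 177.] n 353 z 0.059 ctr 0.6640 -0.2190 size 52 45 yaw -0.806
px [167. 258.] n 1082 z 0.042 ctr 0.4849 0.2301 size 160 38 yaw -0.104
px [196. 261.] n 801 z 0.042 ctr 0.4761 0.1628 size 120 37 yaw -0.109
```

View pics/end.png

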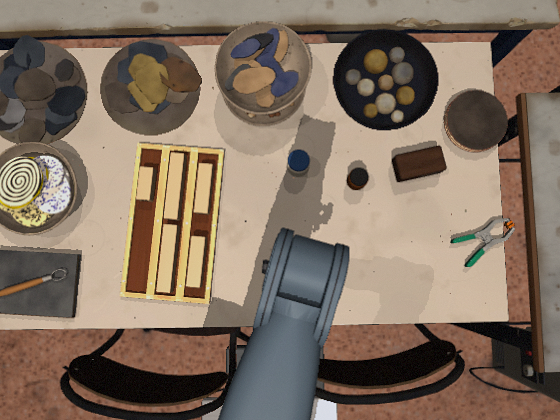

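Both props lie flat in their rows, at (167,258) and (196,261), with tops at 0.042 m like the samples. The samples, jars and block haven't moved, and the arm is clear.

```bash
python3 drive.py '[[0,0,0,0,0,0,0.055],[0,0,0,0,0,0,0.055]]'; python3 -c "from station import manip, optics, job_done; print(job_done())"
```

```text
t: 13.43
ee_pos: [0.4556, -0.0623, 0.1803]
tcp_rot: [3.141, 0.0, 3.042]
force: [-0.2, 0.7, 0.3]
finger_gap: 0.055
gripper_force: 0.0
the job is handed in; nothing more can be done
None
```

I put both props away and handed the job in at about 13.4 s: in the last picture the long prop lies flat in the middle row and the 120 mm prop in the right-hand row, with the samples, jars and block where they were; no verdict came back on hand-in.

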